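# Nip a reagent bottle in the cam clamp with its loose crank

### The arm

A 7-joint arm with a two-finger parallel gripper is mounted at the origin on a cart in front of the work surface, level with it; the furniture and walls round the work are solid. World frame = base frame: x ahead of the robot, y to its left, z up, the work surface at z = 0. Lengths are in m, angles in degrees, forces in N, time in s.
With the tool pointing down it reaches from about 0.4 to 0.85 m from the base axis. Payload 4.5 kg.
Tool frame: the origin (TCP) lies between the finger pads; the fingertips stand 17 mm ahead of it and the grasp point (between the pads) lies 2 mm behind it; z points along the fingers, y is the line along which they close (so a half turn about z gives the same grasp; the last joint's range is limited). The gripper opens to 88 mm and grips with 3 to 60 N. Pads are 18 mm wide; open, the fingers measure 123 mm over their backs; the gripper's body (75 mm by 187 mm) begins 45 mm behind the grasp point.
Start: joints at [-65.844, 39.483, -11.15, 89.685, 9.013, 51.709, -12.324], TCP at [0.236, 0.579, 0.256] pointing down, gripper open.
Joint ranges: [-172.22, 172.22], [-26.19, 119.32], [-84.43, 86.54], [7.71, 146.69], [-57.33, 237.33], [2.42, 119.75], [-152.13, 152.13]. Speed limits (degrees/s): [147.25, 147.25, 180, 180, 180, 180, 180].

### API

Orientations are given as a 3x3 rotation matrix whose columns are the frame's x, y, z axes.
In Python, from plant import r gives the robot as it stands.
- The arm moves only by the tool jog_arm, never from a script. Its argument "commands" is a list that holds one entry, the list of rows, each a list of 4 numbers: the shift along the world's x, y, z in m, then the turn about the world's z in degrees. A call has 1 to 10 rows; each row is the pose to reach, as a shift and turn from the pose commanded when the call began; what a row does not reach only later rows make up. A row lasts 1/12 s, in which the tool goes at most 41.7 mm and 7.16 degrees, less where a joint would pass 70% of its speed; a pose out of reach is approached as far as the arm can. A call with a gripper value outside its range is refused whole. "hand" is the finger opening in m, from 0 to 0.0881, set as the call begins (left out, the last holds). The fingers move at their own pace and stop on an object; "force" is the grip in N (left out, the last holds). Time passes only in rows, so rows that repeat a pose let the fingers close. It gives the time, the measured TCP pose, the force, the opening and the grip force at its end, in the units of the state.
- r.read_state(): the state, without advancing time (a new reading comes with each control period).
- r.grab_frame(name): name is "scene" or "top" or "wrist"; returns a dict with "image" (384x512x3 uint8, blue, green, red), "camera_matrix" (3x3 intrinsics, pixels), "dist_coeffs" ([k1, k2, p1, p2, k3] as OpenCV has them; the pictures are not rectified), "xyz" and "attitude" of the camera in the world; the wrist camera has in their place "T_tool_cam" (4x4, takes a point from camera to tool coordinates, whose origin is the TCP and whose axes are the flange's). Camera axes: x right, y up, looking along -z (the intrinsics and any distortion apply to the point x, -y, -z); pixel columns grow to the right and rows downward; lengths in m; the calibration is good to about 2 mm. A picture is of the moment at which its call begins: read the wrist's pose just before it. There is no depth.
- r.hand_in(): hands the job in; it is judged then, once.
The state is a dict: "time": time; "joint_positions": joint angles; "dq": joint speeds; "effort": joint torques, N m; "ee_pos": TCP position; "tcp_rot": TCP orientation; "ft_force": force on the tool from outside, world axes, zero at the start; "wrist_torque": the same for the moment, N m; "gripper_width": finger opening in m; "gripper_force": force on a finger pad.
Only numpy, scipy, OpenCV 4.12 (cv2) and the standard library are available. Lean on these libraries where they do the work, as an engineer would, in place of code of your own. Each camera call takes 0.05 s, during which the arm holds its last target. There are 200 camera calls.

### The job

First stand the small reagent bottle upright on the plate of the bench clamp, between the vee stop and the sprung pad, and let go of it; then fit the loose crank fully down on the square head of the clamp's cam. Turn the crank clockwise only until the bottle sits in the vee and the pad has been pushed back about 4 mm on its springs - do not overrun, as twice that would crack the bottle. Then lift the crank off and stand it upright on its socket on the open worktop, with the bottle still held and the other things left where they are.

Things in the scene. Friction and masses are not known exactly. Their poses are not given: they have to be found in the camera images.
- bottle: small closed reagent bottle with a screw cap, standing upright on the worktop: round body 46 mm in diameter up to 70 mm, cap 32 mm in diameter from 70 to 97 mm; 0.07 to 0.14 kg. Origin at the centre of its underside, z up. Grip it by the cap from above.
- crank: loose steel crank, 0.16 kg, upright on its socket. Origin: centre of its underside, z up. Socket block 35 x 35 mm, 24 high; in its underside a square hole 20.6 mm wide, 18 deep, sides along x and y. Round neck 14 mm thick from 24 to 46 mm; on it a level grip bar along x (x -17 to +61 mm), 14 mm wide, 46 to 62 mm high; black knob on its end (x = 51) to 82 mm. See crank_grip.
- crank_grip (a point): middle of the crank's grip bar, straight over the neck and the socket, 54 mm above the crank's underside. Grip the 14 mm wide bar here from above, fingers closing along the crank's y.
- clamp_base: base plate of the cam clamp, bolted to the worktop: aluminium, 104 x 220 mm, 10 mm thick. Origin: centre of its underside; y is the clamping axis and points to the vee stop. On it along y: the cam at y = -62 mm, the jaw block (60 wide, 41 mm high) between low rails, the sprung pad (44 wide, 15 to 47 mm high, its front at y = +4 mm while the cam is at 0), space for the bottle, the vee stop.
- stop: vee stop fixed on the plate, 48 mm high, opening towards the pad. Origin on the plate's top (10 mm above the worktop), where the bottle's axis stands once the bottle touches both vee faces; axes as the plate's, y away from the pad. It is bolted 33 to 38 mm along y from the plate's origin, so a bottle in the vee leaves 6 to 11 mm of gap to the pad while the cam is at 0.
- spindle (a point): centre of the flat dark collar (42 mm in diameter) round the cam's square head, 48 mm above the worktop: a seated crank rests on it with its origin at this point. z up; x and y run along the sides of the square and turn with the cam. The head is 18 mm square for 9 mm, topped by a round tip that tapers to 11 mm; 16 mm high in all.
- cam (a joint): angle of the cam, rad: 0 = fully open (the start), grows clockwise seen from above, end stop at 1.6. It moves the jaw block with its pad 12.4 mm per rad towards the stop. It takes about 0.2 N m, more as the pad loads it, and stays where it is left. The crank has about 0.15 rad of play on the head to either side.
- pad (a joint): how far the sprung pad is pushed back towards the jaw block, m: 0 = free (16 mm of pins and springs show between them), 0.016 = flat against it. The springs are preloaded by about 2.4 N, so the pad shoves the loose bottle into the vee without giving; from there they give 1.2 N per mm, and each further 0.08 rad of the cam adds about 1 mm.
- dropper: bystander: small dropper bottle, 32 mm in diameter, 76 mm high; leave it alone. Origin at the centre of its underside.
- beaker: bystander: empty glass beaker, 54 mm in diameter, 70 mm high; leave it alone. Origin at the centre of its underside.
- dish: bystander: closed petri dish, 91 mm in diameter, 15 mm high; leave it alone. Origin at the centre of its underside.
Not all that is in view belongs to the job. There is more than one size of the crank; the job needs the largest.

How it is judged (in metres and radians):
On the way, in this order (a step that is already met when the one before it is completed fails the run):
1. the bottle stands upright on the plate between vee stop and pad, let go (x of bottle in the frame of stop between -0.015 and 0.015 m and y of bottle in the frame of stop between -0.015 and 0.004 m and angle between bottle's own z axis and vertical below 0.1 rad and z of bottle in the frame of stop between -0.003 and 0.004 m and contact force between the fingers and bottle below 0.1 N), for 0.2 s.
2. the crank is seated fully down on the square head (horizontal distance between crank and spindle below 0.004 m and z of crank in the frame of spindle between -0.004 and 0.003 m and angle between crank's own z axis and vertical below 0.12 rad), for 0.2 s.
3. the crank, still seated, has been turned until the bottle sits in the vee and the pad is pushed back 1.5 to 7 mm (all of step 2 and value of joint pad between 0.0015 and 0.007 m and x of bottle in the frame of stop between -0.005 and 0.005 m and y of bottle in the frame of stop between -0.004 and 0.004 m and angle between bottle's own z axis and vertical below 0.1 rad and z of bottle in the frame of stop between -0.003 and 0.004 m), for 0.2 s.
At the end, for the whole second after the job is handed in: the bottle stands upright in the vee (within 5 mm across and 4 mm along the clamping axis), the pad is still pushed back 1.5 to 7 mm, and the crank stands upright and at rest on the worktop, off the clamp (value of joint pad between 0.0015 and 0.007 m and x of bottle in the frame of stop between -0.005 and 0.005 m and y of bottle in the frame of stop between -0.004 and 0.004 m and angle between bottle's own z axis and vertical below 0.1 rad and z of bottle in the frame of stop between -0.003 and 0.004 m and angle between crank's own z axis and vertical below 0.15 rad and height (world z) of crank between -0.004 and 0.005 m and linear speed of each of crank, bottle below 0.02 m/s); the robot touches nothing.
It fails at once if the cam is overrun: the pad pushed back more than 8.5 mm (value of joint pad above 0.0085 m).
It fails at once if the bottle is tipped over (angle between bottle's own z axis and vertical above 0.6 rad).
It fails at once if a bystander (dropper bottle, beaker, dish) is moved more than 20 mm (distance of any of dropper, beaker, dish from where it was at the start of the episode above 0.02 m).
It also fails if it takes over 72 s, if anything falls off the work surface, if the arm or the gripper's body presses on something with over 40 N, if the wrist force passes 120 N, or if a joint passes its speed limit or range.

## Working session

There is one attempt and no reset: what is moved stays moved. The work goes in short steps, Python scripts to look and compute and a tool call to move; the robot and the scene stay as the last step left them, time stands still between calls to the robot, and variables do not carry over. Pictures are saved under pics/ and viewed, at most 10 in all, crops included, and the job is handed in when it is done.

Besides the shell and the picture viewer there is one more tool, called by a JSON object that holds its "api" and its "payload". jog_arm: Moves the arm, as the interface text tells. Its arguments: {"type":"object","properties":{"commands":{"type":"array"},"hand":{"type":"number"},"force":{"type":"number"}},"required":["commands"]}

```bash
ls; mkdir -p pics; cat > h.py <<'E'
import numpy as np, cv2
from plant import r
def cam(name):
    s=r.read_state(); f=r.grab_frame(name)
    if name=="wrist":
        T=np.eye(4); T[:3,:3]=s["tcp_rot"]; T[:3,3]=s["ee_pos"]; M=T@np.array(f["T_tool_cam"])
        f["R"],f["p"]=M[:3,:3],M[:3,3]
    else:
        f["p"]=np.array(f["xyz"]); f["R"]=np.array(f["attitude"])
    return f
def ray(f,uv):
    q=cv2.undistortPoints(np.array(uv,float).reshape(-1,1,2),np.array(f["camera_matrix"]),np.array(f["dist_coeffs"],float))[:,0]
    d=np.c_[q[:,0],-q[:,1],-np.ones(len(q))]@f["R"].T
    return d
def onplane(f,uv,z):
    d=ray(f,uv); return f["p"]+d*((z-f["p"][2])/d[:,2])[:,None]
def proj(f,P):
    c=(np.atleast_2d(P)-f["p"])@f["R"]
    return cv2.projectPoints(c*[1,-1,-1],np.zeros(3),np.zeros(3),np.array(f["camera_matrix"]),np.array(f["dist_coeffs"],float))[0][:,0]
E
python3 - <<'E'
from h import *
fs=[cam(n) for n in("scene","top","wrist")]
for n,f in zip("stw",fs): cv2.imwrite(f"pics/{n}0.png",f["image"]); print(n,np.round(f["p"],3),np.array(f["R"]).shape); np.save(f"/tmp/{n}0.npy",f,allow_pickle=True)
print(fs[1]["camera_matrix"],fs[1]["dist_coeffs"])
t=fs[1]
for c in [(0,0),(511,0),(511,383),(0,383)]: print(onplane(t,[c],0)[0].round(3))
E
```

```text
pics
s [-0.202  0.371  0.885] (3, 3)
t [0.198 0.013 1.369] (3, 3)
w [0.163 0.608 0.383] (3, 3)
[[443.71058724   0.         251.94840475]
 [  0.         443.71058724 189.24871221]
 [  0.           0.           1.        ]] [0.05358339 0.         0.         0.         0.        ]
[1.061 0.833 0.   ]
[ 1.07  -0.847  0.   ]
[-0.123 -0.733  0.   ]
[-0.125  0.718  0.   ]
```

View pics/t0.png

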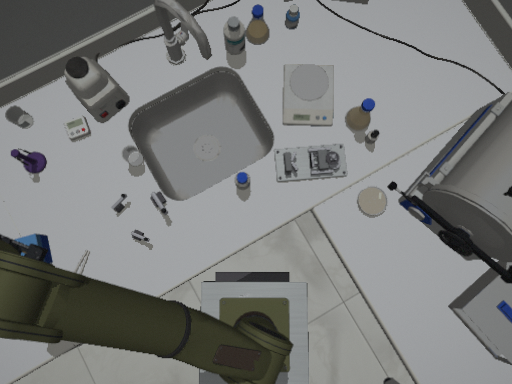

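View pics/s0.png

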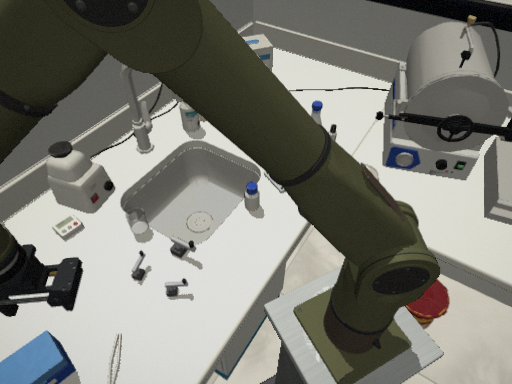

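Top view: cranks at (120,203), (159,202) and (140,237); blue-capped bottle at (242,180), with flasks and bottles at (258,15), (367,105) and (293,15) as lookalikes; clamp plate at (311,162). Dropper (372,136), beaker (133,157) and dish (372,200) are the bystanders. Next, one close crop to choose the crank.

```bash
python3 - <<'E'
from h import *
f=np.load("/tmp/t0.npy",allow_pickle=True).item(); im=f["image"]
a=cv2.resize(im[185:255,100:180],None,fx=5,fy=5,interpolation=cv2.INTER_CUBIC)
b=cv2.resize(im[135:205,225:355],None,fx=5,fy=5,interpolation=cv2.INTER_CUBIC)[:, :650]
o=np.zeros((590,800,3),np.uint8)
a=cv2.resize(im[185:255,100:180],None,fx=4,fy=4,interpolation=cv2.INTER_CUBIC)
o[:280,:320]=a; o[285:285+300,:]=0
b=cv2.resize(im[135:195,225:365],(700,300),interpolation=cv2.INTER_CUBIC); o[285:585,:700]=b
cv2.imwrite("pics/c1.png",o)
E
```

```text
(no output)
```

View pics/c1.png

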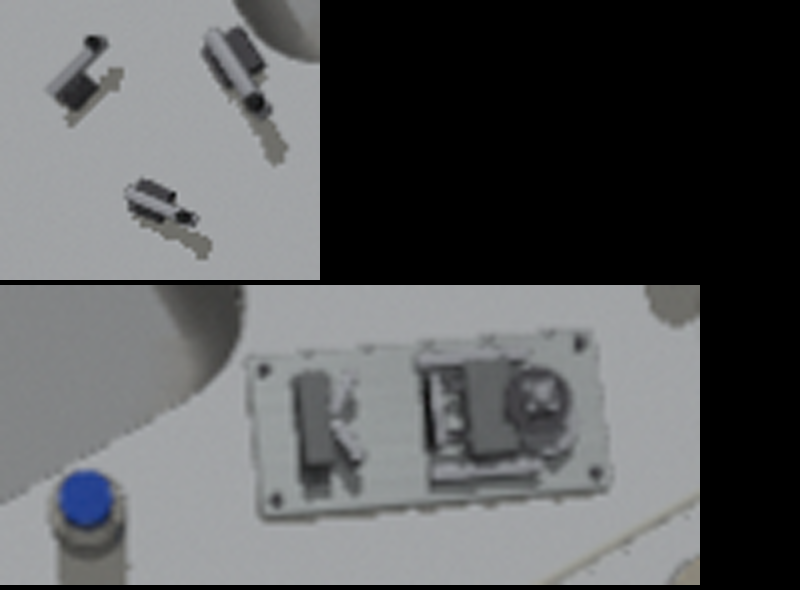

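Top-left crop: the crank at image (159,202) has the longest bar, about 22 px against 18 px for the other two, so it is the large one. The lower crop shows the plate with the vee on the left and the cam on the right at about crop (540,400).

```bash
python3 - <<'E'
from h import *
f=np.load("/tmp/t0.npy",allow_pickle=True).item()
A=lambda u,v:(100+u/4-.4,185+v/4-.4); B=lambda u,v:(225+u/5-.4,135+(v-285)/5-.4)
print("bottle",onplane(f,[B(85,498)],.097))
print("bar ends big",onplane(f,[A(209,35),A(252,95)],.062), "knob",onplane(f,[A(256,101)],.082))
for e in ([(50,93),(95,45)],[(130,190),(190,216)]):
  p=onplane(f,[A(*q) for q in e],.05);print("small",p[:,:2],np.linalg.norm(p[0]-p[1]))
c=onplane(f,[B(250,355),B(592,330),B(610,490),B(263,518)],.01)
print(c[:,:2],c.mean(0),[np.linalg.norm(c[i]-c[i-1]) for i in range(4)])
y=c[0]+c[3]-c[1]-c[2];print("yaw of y",np.degrees(np.arctan2(y[1],y[0])), np.degrees(np.arctan2(*(c[0]-c[3]+c[1]-c[2])[[1,0]])))
print("spindle",onplane(f,[B(541,400)],.055),"beaker",onplane(f,[(133,156)],.05))
s=r.read_state(); print(s["tcp_rot"],s["time"])
E
```

```text
bottle [[0.45321541 0.03665527 0.097     ]]
bar ends big [[0.41028883 0.30357021 0.062     ]
 [0.3654657  0.27014361 0.062     ]] knob [[0.35851142 0.26315096 0.082     ]]
small [[0.36822068 0.42169615]
 [0.40441349 0.39050001]] 0.047781991303815566
small [[0.29630658 0.35921785]
 [0.27723292 0.31445802]] 0.04865436997623796
[[ 0.56306697 -0.06531278]
 [ 0.57989353 -0.28134408]
 [ 0.47682837 -0.28932708]
 [ 0.45835711 -0.07278276]] [ 0.51953649 -0.17719168  0.01      ] [np.float64(0.10497597792228627), np.float64(0.21668561791308805), np.float64(0.10337386038426725), np.float64(0.21733069777956934)]
yaw of y 94.66495297685445 4.253461539437444
spindle [[ 0.52326866 -0.23934125  0.055     ]] beaker [[0.52701564 0.36766862 0.05      ]]
[[-9.25782197e-01  3.78057091e-01 -4.01133245e-04]
 [ 3.78057282e-01  9.25781262e-01 -1.32174280e-03]
 [-1.28332595e-04 -1.37529730e-03 -9.99999046e-01]] 0.15
```

```bash
python3 - <<'E'
from h import *
f=np.load("/tmp/w0.npy",allow_pickle=True).item()
print(np.round(f["T_tool_cam"],3),f["camera_matrix"][0]); print(onplane(f,[(0,0),(511,0),(256,192),(511,383),(0,383)],0))
E
```

```text
[[ 0.002  0.951  0.308  0.079]
 [ 1.    -0.002 -0.001 -0.   ]
 [-0.     0.308 -0.951 -0.128]
 [ 0.     0.     0.     1.   ]] [276.79977891   0.         257.65149631]
[[-0.06884151  0.36289563  0.        ]
 [ 0.16556004  0.93839746  0.        ]
 [ 0.27587794  0.55892959  0.        ]
 [ 0.82179243  0.86974291  0.        ]
 [ 0.45015337 -0.05113452  0.        ]]
```

{"api": "jog_arm", "payload": {"commands": [[[0.018,-0.036,0,5],[0.037,-0.072,0,10],[0.055,-0.108,0,15],[0.074,-0.144,0,20],[0.092,-0.18,0,26],[0.111,-0.216,0,32],[0.13,-0.25,0,40],[0.145,-0.275,0,47],[0.156,-0.286,0,54],[0.156,-0.286,0,60]]]}}

```text
time: 0.98
ee_pos: [0.3952, 0.288, 0.2553]
tcp_rot: [[-0.791, -0.611, 0.001], [-0.611, 0.791, -0.003], [0.001, -0.003, -1.0]]
ft_force: [-0.1, 1.5, 0.8]
gripper_width: 0.088
gripper_force: 0.0
```

```bash
python3 - <<'E'
from h import *
f=cam("wrist"); cv2.imwrite("pics/w1.png",f["image"]); np.save("/tmp/w1.npy",f,allow_pickle=True)
print(r.read_state()["joint_positions"])
E
```

```text
[-21.67734304  31.85704399 -31.35285162 111.95862883  23.96684499
  42.72447224  60.941047  ]
```

View pics/w1.png

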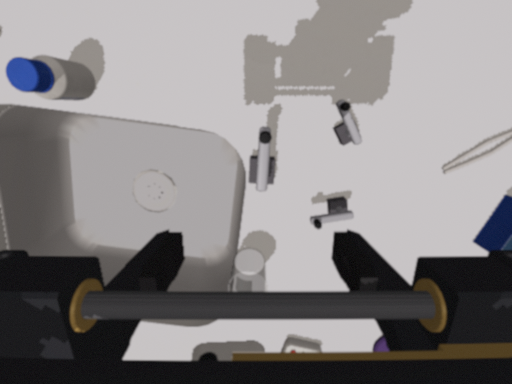

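Wrist view: crank bar from tail (262,190) to knob (265,136), socket at about (262,168), small cranks at (350,122) and (330,214), bottle cap at (30,74), beaker at (250,262).

```bash
python3 - <<'E'
from h import *
f=np.load("/tmp/w1.npy",allow_pickle=True).item(); im=f["image"]; g=cv2.cvtColor(im,cv2.COLOR_BGR2GRAY)
print(g[144:196:3,246:282:2])
m=((g<110)*255).astype(np.uint8)[140:196,240:285]
n,l,st,c=cv2.connectedComponentsWithStats(m)
for i in range(1,n):
  if st[i,4]>15: print(st[i]+[240,140,0,0,0],c[i]+[240,140])
p=onplane(f,[(262.,191)],.062)[0];k=onplane(f,[(265,136)],.082)[0];print(p,k,np.linalg.norm((p-k)[:2]))
print("bottle",onplane(f,[(30,74)],.097), "proj bottle", proj(f,[.4532,.0367,.097]))
print(proj(f,[[.397,.293,.062],[.397,.293,.024]]))
E
```

```text
[[197 197 197 197 198 197 165 159 167 150 149 141 135 143 144 170 196 197]
 [198 197 198 197 196 197 157 164 177 172 166 145 135 143 145 185 198 197]
 [197 197 196 179 151 153 128 166 177 172 166 142 135 143 143 169 189 197]
 [197 197 195 167 143 137 136 170 177 171 165 141 136 143 143 146 185 198]
 [198 193 132  65  65  65 131 173 177 172 163 135 100 100 119 151 190 197]
 [198 188 113  82  81  84 140 176 177 172 162 126  56  45  80 147 191 197]
 [198 187 110  90  89  94 146 177 177 171 160 116  58  77  94 166 196 198]
 [198 187 108  89  90  94 148 180 178 171 158 109  55  76  98 155 195 198]
 [195 186 103  91  90 100 155 182 178 172 156 102  54  73 103 152 190 197]
 [181 173  98  91  87 105 160 181 177 171 152  97  57  81 107 172 197 197]
 [179 170  96  90  91 109 163 182 177 170 148  90  71  86 125 189 198 197]
 [178 163  97  91  91 115 169 183 178 170 145  96  87  88 146 193 197 198]
 [179 159  94  92  91 124 173 184 177 169 142  94  88  93 178 198 197 198]
 [179 189 167 162 154 141 174 185 177 168 139 117 120 127 185 197 198 197]
 [181 198 198 198 194 162 177 184 178 166 149 189 198 197 197 197 197 197]
 [186 198 198 197 196 169 173 178 174 163 165 195 197 197 197 198 197 197]
 [195 198 197 197 197 197 195 190 192 193 197 196 197 198 198 198 197 198]
 [196 197 197 197 197 198 198 197 197 197 197 197 197 197 198 197 198 197]]
[260 140  11   4  33] [264.84848485 141.12121212]
[250 155   8  27 175] [253.18285714 167.92      ]
[268 156   7  27 163] [270.91411043 168.79754601]
[240 171   5  25  71] [242.61971831 184.71830986]
[0.41010612 0.30491839 0.062     ] [0.35450246 0.26516242 0.082     ] 0.06835425925417522
bottle [[0.44601963 0.0459286  0.097     ]] proj bottle [[18.39569052 74.21369662]]
[[260.91213922 176.94656156]
 [260.66974483 169.69494115]]
```

{"api": "jog_arm", "payload": {"commands": [[[0.009,-0.04,0,-5],[0.018,-0.08,0,-10],[0.027,-0.12,0,-15],[0.036,-0.16,0,-20],[0.045,-0.2,-0.01,-25],[0.053,-0.235,-0.02,-30],[0.055,-0.248,-0.03,-33],[0.055,-0.248,-0.04,-33]]]}}

```text
time: 1.7
ee_pos: [0.4476, 0.0404, 0.2152]
tcp_rot: [[-0.997, -0.071, -0.0], [-0.071, 0.997, -0.003], [0.0, -0.003, -1.0]]
ft_force: [-0.1, 0.4, -1.3]
gripper_width: 0.0879
gripper_force: 0.0
```

```bash
python3 - <<'E'
from h import *
f=cam("wrist"); cv2.imwrite("pics/w2.png",f["image"]); np.save("/tmp/w2.npy",f,allow_pickle=True)
im=f["image"].astype(int); print(r.read_state()["ee_pos"])
m=((im[...,0]>im[...,2]+50)*255).astype(np.uint8)
n,l,st,c=cv2.connectedComponentsWithStats(m)
for i in range(1,n):
  if st[i,4]>100: print(st[i],c[i])
E
```

```text
[0.4466586  0.04260293 0.21384158]
[238 175  33  36 932] [254.13733906 192.97746781]
```

View pics/w2.png

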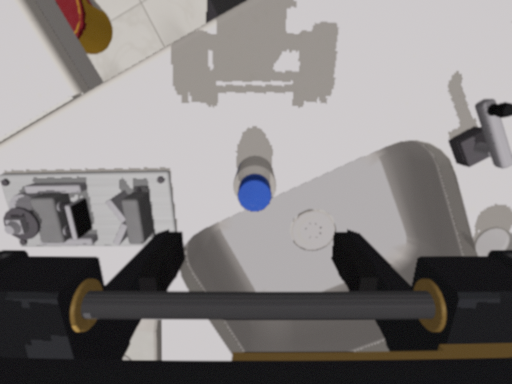

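Wrist view: blue cap blob box (238–271, 175–211), so the top disc is at about (254.5,195); clamp plate on the left with the vee near (127,215), pad (80,217) and cam (20,224).

```bash
python3 - <<'E'
from h import *
f=np.load("/tmp/w2.npy",allow_pickle=True).item(); t=np.load("/tmp/t0.npy",allow_pickle=True).item()
p=onplane(f,[(254.5,195.3)],.097)[0]
a=np.linspace(0,2*np.pi,90)
for q in (p,): 
  e=proj(f,[q+.016*np.array([np.cos(x),np.sin(x),0]) for x in a]); print(p,e.min(0),e.max(0))
im=t["image"].astype(int)[165:195,228:258]; ys,xs=np.nonzero(im[...,0]>im[...,2]+50); print("top",xs.min()+228,xs.max()+228,ys.min()+165,ys.max()+165,onplane(t,[(xs.mean()+228,ys.mean()+165)],.092)); print(proj(t,p))
E
```

```text
[0.45088889 0.03711585 0.097     ] [237.44666003 178.81580993] [271.55600949 211.17817102]
top 237 246 172 182 [[0.4546866  0.03664115 0.092     ]]
[[241.4372886  177.98083523]]
```

{"api": "jog_arm", "payload": {"commands": [[[0.005,-0.008,-0.03,0],[0.005,-0.008,-0.065,0],[0.005,-0.008,-0.1,0],[0.005,-0.008,-0.12,0],[0.005,-0.008,-0.124,0],[0.005,-0.008,-0.124,0],[0.005,-0.008,-0.124,0]]], "hand": 0.06}}

```text
time: 2.33
ee_pos: [0.4528, 0.0375, 0.0925]
tcp_rot: [[-0.996, -0.084, 0.001], [-0.084, 0.996, 0.0], [-0.001, 0.0, -1.0]]
ft_force: [-0.2, 0.4, 0.7]
gripper_width: 0.0598
gripper_force: 0.0
```

{"api": "jog_arm", "payload": {"commands": [[[0,0,0,0],[0,0,0,0],[0,0,0,0],[0,0,0,0],[0,0,0,0],[0,0,0,0]]], "hand": 0.02, "force": 12}}

```text
time: 2.83
ee_pos: [0.4528, 0.0367, 0.0923]
tcp_rot: [[-0.997, -0.083, 0.001], [-0.083, 0.997, 0.0], [-0.001, 0.0, -1.0]]
ft_force: [-0.0, 0.2, 7.4]
gripper_width: 0.0321
gripper_force: 12.0
```

{"api": "jog_arm", "payload": {"commands": [[[0,0,0.03,0],[0,0,0.065,0],[0.015,-0.02,0.095,0],[0.04,-0.05,0.11,0],[0.06,-0.085,0.12,0],[0.08,-0.12,0.13,0],[0.1,-0.15,0.13,0],[0.117,-0.177,0.13,0],[0.117,-0.177,0.13,0],[0.117,-0.177,0.13,0]]]}}

```text
time: 3.67
ee_pos: [0.569, -0.1427, 0.2209]
tcp_rot: [[-0.997, -0.079, -0.001], [-0.079, 0.997, -0.0], [0.001, -0.0, -1.0]]
ft_force: [-0.1, 1.2, -1.4]
gripper_width: 0.0317
gripper_force: 12.0
```

```bash
python3 - <<'E'
from h import *
f=cam("wrist"); np.save("/tmp/w3.npy",f,allow_pickle=True)
print(r.read_state()["ee_pos"],r.read_state()["gripper_width"])
cv2.imwrite("pics/w3.png",cv2.resize(f["image"],(800,600),interpolation=cv2.INTER_CUBIC))
E
```

```text
[ 0.56847536 -0.140449    0.22103956] 0.03184552193163141
```

View pics/w3.png

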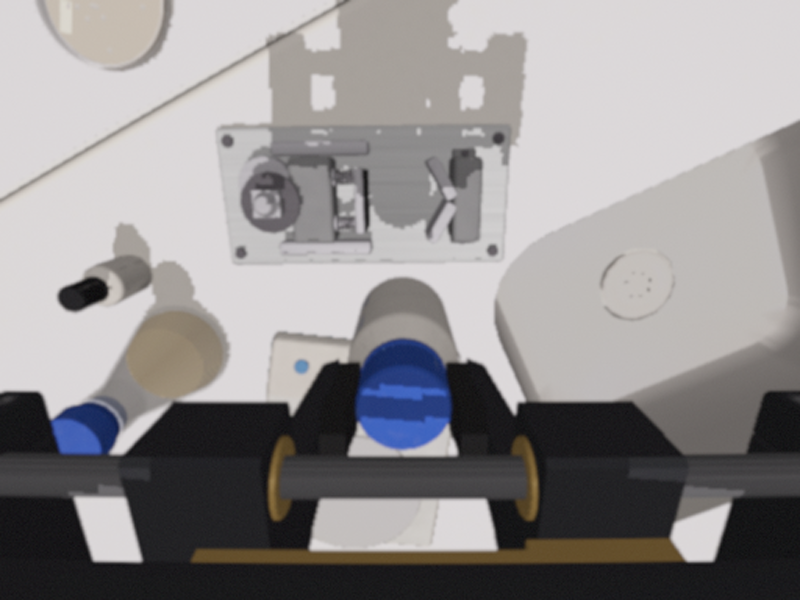

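Wrist view (scaled 1.5625×): plate corners (218,127), (511,126), (503,263) and (235,264), collar centre (270,202), pad front edge x≈366, vee apex (453,198). The bottle is held upright.

```bash
python3 - <<'E'
from h import *
f=np.load("/tmp/w3.npy",allow_pickle=True).item(); s=1.5625
P=lambda uv,z: onplane(f,np.array(uv,float)/s-.2,z)
c=P([(218,127),(511,126),(503,263),(235,264)],.01)
print(c[:,:2].round(4),[round(np.linalg.norm(c[i]-c[i-1]),4) for i in range(4)])
o=c.mean(0); y=c[1]+c[2]-c[0]-c[3]; yaw=np.arctan2(y[1],y[0])-np.pi/2
print(o,np.degrees(yaw)); R=np.array([[np.cos(yaw),-np.sin(yaw)],[np.sin(yaw),np.cos(yaw)]])
for n,uv,z in [("collar",(270,202),.048),("tip",(265,203),.064),("padtop",(361,170),.047),("padtop",(361,236),.047),("jawfr",(335,200),.041),("apex",(453,198),.058),("vtip",(430,160),.058),("vtip",(432,238),.058)]:
  p=P([uv],z)[0]; print(n,p.round(4),((p-o)[:2]@R).round(4))
# head square sides
print("target",o[:2]+R@[0,.030],"spindle",o[:2]+R@[0,-.062])
g=cv2.cvtColor(f["image"],cv2.COLOR_BGR2GRAY)
print("row127 x200-300",g[118,210:300:1])
E
```

```text
[[ 0.4761 -0.2866]
 [ 0.4585 -0.0726]
 [ 0.5605 -0.0632]
 [ 0.5786 -0.2776]] [np.float64(0.1029), np.float64(0.2147), np.float64(0.1025), np.float64(0.2152)]
[ 0.51843436 -0.1749892   0.01      ] 4.768925186731238
collar [ 0.5232 -0.2377  0.048 ] [-0.0005 -0.0629]
tip [ 0.5223 -0.2363  0.064 ] [-0.0012 -0.0614]
padtop [ 0.4974 -0.1769  0.047 ] [-0.0211 -0.0002]
padtop [ 0.5417 -0.1746  0.047 ] [ 0.0232 -0.0016]
jawfr [ 0.519  -0.1945  0.041 ] [-0.001  -0.0195]
apex [ 0.5099 -0.1147  0.058 ] [-0.0035  0.0608]
vtip [ 0.4874 -0.1322  0.058 ] [-0.0273  0.0453]
vtip [ 0.5373 -0.1258  0.058 ] [0.0229 0.0474]
target [ 0.51594024 -0.14509306] spindle [ 0.52358888 -0.23677457]
row127 x200-300 [130 114 109 116 109 122 154 164 164 166 168 169 170 174 175 175 167 152
 140 132 128 112  78  39  32  75 117 134 136 136 139 137 137 137 138 137
 137 138 138 138 138 137 138 137 137 138 138 137 138 138 138 138 139 140
 138 137 137 138 137 138 139 138 137 138 140 160 187 198 189 155 113 107
 120 128 132 134 136 135 129 108  88  82  88  93  92  92  93  94 110 132]
```

{"api": "jog_arm", "payload": {"commands": [[[-0.025,-0.003,0,0],[-0.052,-0.0055,0,0],[-0.052,-0.0055,-0.03,0],[-0.052,-0.0055,-0.03,0],[-0.052,-0.0055,-0.03,0]]]}}

```text
time: 4.13
ee_pos: [0.5162, -0.1442, 0.1913]
tcp_rot: [[-0.996, -0.086, -0.003], [-0.086, 0.996, 0.001], [0.003, 0.001, -1.0]]
ft_force: [0.2, -0.1, -0.4]
gripper_width: 0.032
gripper_force: 12.0
```

```bash
python3 -c "
from h import *
s=r.read_state();print(s['ee_pos'],s['time'],s['ft_force'])"
```

```text
[ 0.5162367  -0.14421718  0.19125559] 4.1333 [ 0.23154287 -0.09972864 -0.44758226]
```

{"api": "jog_arm", "payload": {"commands": [[[0,-0.0015,-0.025,0],[0,-0.0015,-0.05,0],[0,-0.0015,-0.07,0],[0,-0.0015,-0.08,0],[0,-0.0015,-0.085,0],[0,-0.0015,-0.087,0],[0,-0.0015,-0.087,0],[0,-0.0015,-0.087,0]]]}}

```text
time: 4.8
ee_pos: [0.5182, -0.1473, 0.1058]
tcp_rot: [[-0.997, -0.084, 0.002], [-0.084, 0.997, -0.0], [-0.002, -0.0, -1.0]]
ft_force: [-0.1, -0.1, -1.3]
gripper_width: 0.0322
gripper_force: 12.0
```

{"api": "jog_arm", "payload": {"commands": [[[0,0.001,-0.001,0],[0,0.001,-0.002,0],[0,0.001,-0.003,0],[0,0.001,-0.003,0]]]}}

```text
time: 5.13
ee_pos: [0.5175, -0.1465, 0.1025]
tcp_rot: [[-0.997, -0.083, 0.001], [-0.083, 0.997, -0.0], [-0.001, -0.001, -1.0]]
ft_force: [0.1, -0.1, 3.4]
gripper_width: 0.0324
gripper_force: 12.0
```

Contact. Release, then rise clear and look.

{"api": "jog_arm", "payload": {"commands": [[[0,0,0,0],[0,0,0,0],[0,0,0,0],[0,0,0,0],[0,0,0,0],[0,0,0.02,0],[0.01,0,0.055,0],[0.03,0,0.09,0],[0.055,0,0.12,0],[0.055,0,0.12,0]]], "hand": 0.06}}

```text
time: 5.97
ee_pos: [0.5806, -0.1458, 0.2284]
tcp_rot: [[-0.996, -0.083, 0.017], [-0.083, 0.997, 0.0], [-0.017, -0.001, -1.0]]
ft_force: [1.1, 0.5, -0.2]
gripper_width: 0.0601
gripper_force: 0.0
```

```bash
python3 - <<'E'
from h import *
f=cam("wrist"); np.save("/tmp/w4.npy",f,allow_pickle=True)
print(r.read_state()["ee_pos"])
cv2.imwrite("pics/w4.png",cv2.resize(f["image"][60:300,100:420],(800,600),interpolation=cv2.INTER_CUBIC))
E
```

```text
[ 0.57662719 -0.14601107  0.2250878 ]
```

View pics/w4.png

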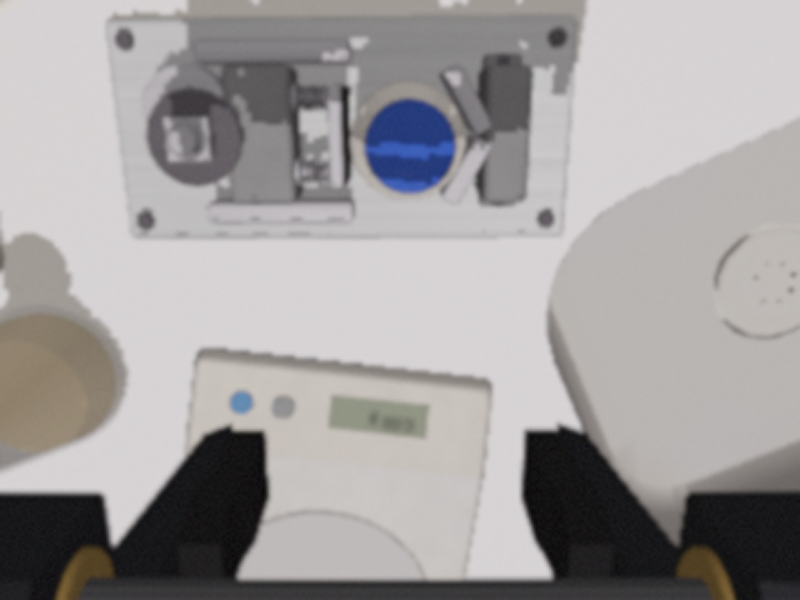

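The bottle stands on the plate between pad (x≈345) and vee (x≈455). Collar ellipse centre is about (195,137) in the crop, and the square head sits along the plate axes.

```bash
python3 - <<'E'
from h import *
f=np.load("/tmp/w4.npy",allow_pickle=True).item()
P=lambda uv,z: onplane(f,np.array(uv,float)/2.5+[100-.3,60-.3],z)
print("collar",P([(195,137)],.048),"head top sq c",P([(188,139)],.057))
q=P([(167,118),(210,118),(210,161),(167,161)],.057);print(q,[np.linalg.norm(q[i]-q[i-1]) for i in range(4)])
c=P([(107,17),(580,14),(563,236),(132,238)],.01);o=c.mean(0);y=c[1]+c[2]-c[0]-c[3];yaw=np.arctan2(y[1],y[0])-np.pi/2
R=np.array([[np.cos(yaw),-np.sin(yaw)],[np.sin(yaw),np.cos(yaw)]])
print(o,np.degrees(yaw),o[:2]+R@[0,-.062], "bottle",((P([(410,146)],.107)[0]-o)[:2]@R))
E
```

```text
collar [[ 0.52336204 -0.23722141  0.048     ]] head top sq c [[ 0.52370105 -0.2376712   0.057     ]]
[[ 0.51597264 -0.24628414  0.057     ]
 [ 0.51452558 -0.22851525  0.057     ]
 [ 0.53193913 -0.22849081  0.057     ]
 [ 0.5334275  -0.2465978   0.057     ]] [np.float64(0.01745768243641664), np.float64(0.017827715366299648), np.float64(0.017413569740206355), np.float64(0.01816806614721295)]
[ 0.51758475 -0.17569209  0.01      ] 5.120318981943408 [ 0.5231181  -0.23744468] bottle [0.0005409  0.02926763]
```

{"api": "jog_arm", "payload": {"commands": [[[-0.014,0.035,0,3],[-0.028,0.07,0,6],[-0.042,0.105,0,9],[-0.056,0.14,0,12],[-0.07,0.175,0,15],[-0.084,0.21,0,18],[-0.098,0.245,0,21],[-0.112,0.28,0,24],[-0.126,0.315,0,27],[-0.14,0.35,0,31.5]]]}}

```text
time: 6.85
ee_pos: [0.43, 0.2038, 0.2206]
tcp_rot: [[-0.804, -0.594, -0.003], [-0.594, 0.804, -0.002], [0.003, -0.0, -1.0]]
ft_force: [0.5, -0.2, -0.0]
gripper_width: 0.06
gripper_force: 0.0
```

{"api": "jog_arm", "payload": {"commands": [[[-0.013,0.033,0,0],[-0.026,0.066,-0.01,0],[-0.04,0.09,-0.03,0],[-0.04,0.09,-0.06,0],[-0.04,0.09,-0.09,0],[-0.04,0.09,-0.09,0],[-0.04,0.09,-0.09,0]]], "hand": 0.05}}

```text
time: 7.43
ee_pos: [0.3907, 0.2919, 0.1304]
tcp_rot: [[-0.806, -0.592, -0.004], [-0.592, 0.806, -0.004], [0.006, -0.001, -1.0]]
ft_force: [-0.1, 0.3, 0.4]
gripper_width: 0.0499
gripper_force: 0.0
```

```bash
python3 - <<'E'
from h import *
f=cam("wrist"); s=r.read_state(); print(s["ee_pos"],np.degrees(np.arctan2(s["tcp_rot"][1][1],s["tcp_rot"][0][1])),s["joint_positions"][6])
np.save("/tmp/w5.npy",f,allow_pickle=True)
a=np.radians(216.5);d=np.array([np.cos(a),np.sin(a),0]);o=np.array([.3963,.2945,.062])
print(proj(f,[o,o-.017*d,o+.051*d+[0,0,.02]]))
cv2.imwrite("pics/w5.png",cv2.resize(f["image"][60:300,100:420],(800,600),interpolation=cv2.INTER_CUBIC))
E
```

```text
[0.39174605 0.29269105 0.13165216] 126.27294180283934 47.072353001119204
[[256.78068324 220.39638773]
 [256.83189065 240.24474566]
 [256.47750758 159.93834216]]
```

View pics/w5.png

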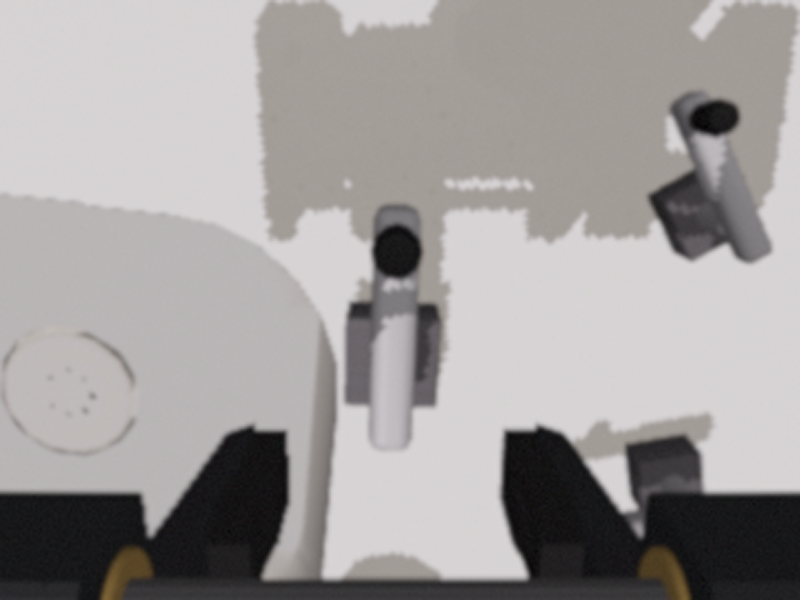

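The large crank is where predicted: tail (391,450), knob (397,250), about 1° of yaw off. Descend and grip.

{"api": "jog_arm", "payload": {"commands": [[[0.0045,0.002,-0.03,-1],[0.0045,0.002,-0.055,-1],[0.0045,0.002,-0.072,-1],[0.0045,0.002,-0.079,-1],[0.0045,0.002,-0.079,-1],[0.0045,0.002,-0.079,-1]]]}}

```text
time: 7.98
ee_pos: [0.3974, 0.2958, 0.0539]
tcp_rot: [[-0.817, -0.577, 0.001], [-0.577, 0.817, 0.001], [-0.001, 0.0, -1.0]]
ft_force: [0.3, -0.1, 0.1]
gripper_width: 0.0499
gripper_force: 0.0
```

{"api": "jog_arm", "payload": {"commands": [[[0,0,0,0],[0,0,0,0],[0,0,0,0],[0,0,0,0],[0,0,0,0],[0,0,0,0],[0,0,0,0]]], "hand": 0.005, "force": 30}}

```text
time: 8.57
ee_pos: [0.397, 0.2956, 0.0529]
tcp_rot: [[-0.816, -0.577, 0.0], [-0.577, 0.816, 0.0], [-0.0, -0.0, -1.0]]
ft_force: [-0.2, -1.5, 2.4]
gripper_width: 0.0138
gripper_force: 30.0
```

{"api": "jog_arm", "payload": {"commands": [[[0,0,0.03,0],[0,0,0.065,0],[0.004,-0.02,0.1,-3],[0.012,-0.05,0.12,-6],[0.02,-0.085,0.14,-9],[0.029,-0.122,0.15,-12],[0.038,-0.16,0.15,-15],[0.047,-0.198,0.15,-18],[0.056,-0.235,0.15,-21],[0.065,-0.273,0.15,-24]]]}}

```text
time: 9.4
ee_pos: [0.4616, 0.0207, 0.2027]
tcp_rot: [[-0.981, -0.194, -0.001], [-0.194, 0.981, -0.0], [0.001, 0.0, -1.0]]
ft_force: [0.8, -0.5, -2.5]
gripper_width: 0.0135
gripper_force: 30.0
```

{"api": "jog_arm", "payload": {"commands": [[[0.009,-0.038,0,-2],[0.018,-0.076,0,-4],[0.027,-0.114,0,-6.6],[0.036,-0.152,0,-6.6],[0.045,-0.19,0,-6.6],[0.053,-0.225,0,-6.6],[0.06,-0.25,0,-6.6],[0.062,-0.26,-0.02,-6.6],[0.062,-0.26,-0.05,-6.6],[0.062,-0.26,-0.06,-6.6]]]}}

```text
time: 10.23
ee_pos: [0.5212, -0.2381, 0.1393]
tcp_rot: [[-0.997, -0.079, -0.006], [-0.079, 0.997, 0.001], [0.006, 0.002, -1.0]]
ft_force: [-0.4, 0.7, -2.2]
gripper_width: 0.0137
gripper_force: 30.0
```

{"api": "jog_arm", "payload": {"commands": [[[0,0,0,0],[0,0,0,0],[0,0,0,0]]]}}

```text
time: 10.48
ee_pos: [0.5246, -0.2365, 0.1438]
tcp_rot: [[-0.997, -0.083, 0.001], [-0.083, 0.997, 0.0], [-0.001, -0.0, -1.0]]
ft_force: [-0.2, -0.9, -1.8]
gripper_width: 0.0132
gripper_force: 30.0
```

{"api": "jog_arm", "payload": {"commands": [[[0,-0.001,-0.015,0],[0,-0.001,-0.025,0],[0,-0.001,-0.029,0],[0,-0.001,-0.032,0],[0,-0.001,-0.034,0],[0,-0.001,-0.034,0]]]}}

```text
time: 10.98
ee_pos: [0.5238, -0.2383, 0.1088]
tcp_rot: [[-0.997, -0.082, -0.0], [-0.082, 0.997, 0.0], [0.0, 0.0, -1.0]]
ft_force: [0.1, -0.5, -2.1]
gripper_width: 0.0138
gripper_force: 30.0
```

{"api": "jog_arm", "payload": {"commands": [[[0,0,-0.002,0],[0,0,-0.004,0],[0,0,-0.006,0],[0,0,-0.008,0],[0,0,-0.008,0]]]}}

```text
time: 11.4
ee_pos: [0.5239, -0.2386, 0.101]
tcp_rot: [[-0.997, -0.081, 0.0], [-0.081, 0.997, -0.0], [-0.0, -0.0, -1.0]]
ft_force: [-0.9, -0.4, 2.2]
gripper_width: 0.0139
gripper_force: 30.0
```

{"api": "jog_arm", "payload": {"commands": [[[0,0.0005,-0.0005,-4],[0,0.001,-0.0005,-8],[0,0.001,-0.0005,-12],[0,0.001,-0.0005,-16],[0,0.001,-0.0005,-20],[0,0.001,-0.0005,-24],[0,0.001,-0.0005,-28],[0,0.001,-0.0005,-32],[0,0.001,-0.0005,-36],[0,0.001,-0.0005,-40]]]}}

```text
time: 12.23
ee_pos: [0.5232, -0.2377, 0.1009]
tcp_rot: [[-0.814, 0.58, -0.001], [0.58, 0.814, -0.001], [0.0, -0.001, -1.0]]
ft_force: [-3.2, -0.1, 6.0]
gripper_width: 0.0138
gripper_force: 30.1
```

{"api": "jog_arm", "payload": {"commands": [[[0,0,0,0],[0,0,0,0],[0,0,0,0]]]}}

```text
time: 12.48
ee_pos: [0.5232, -0.2377, 0.101]
tcp_rot: [[-0.816, 0.578, -0.001], [0.578, 0.816, -0.001], [0.0, -0.001, -1.0]]
ft_force: [-2.8, -0.6, 5.5]
gripper_width: 0.0134
gripper_force: 30.0
```

```bash
python3 - <<'E'
from h import *
f=cam("wrist"); s=r.read_state(); print(s["ee_pos"],np.degrees(np.arctan2(s["tcp_rot"][1][1],s["tcp_rot"][0][1])),s["joint_positions"].__repr__(),s["wrist_torque"],s["ft_force"])
np.save("/tmp/w6.npy",f,allow_pickle=True)
im=f["image"]; yaw=np.radians(4.8);R=np.array([[np.cos(yaw),-np.sin(yaw)],[np.sin(yaw),np.cos(yaw)]]);o=np.array([.5182,-.1757])
w=lambda x,y,z:np.r_[o+R@[x,y],z]
for y in(-.03,-.01,.005,.035): print(y,proj(f,[w(-.022,y,.047),w(.022,y,.047)]).round(0).tolist())
# rectify plane z=.047 region to plate frame, 4px/mm
xs,ys=np.meshgrid(np.arange(-.05,.05,.00025),np.arange(-.07,.08,.00025))
P=np.c_[(np.c_[xs.ravel(),ys.ravel()]@R.T)+o,np.full(xs.size,.044)]
uv=proj(f,P).reshape(xs.shape+(2,)).astype(np.float32)
cv2.imwrite("pics/w6.png",cv2.rotate(cv2.remap(im,uv[...,0],uv[...,1],cv2.INTER_CUBIC),cv2.ROTATE_90_COUNTERCLOCKWISE))
E
```

```text
[ 0.52322692 -0.23768035  0.10092312] 54.66942913205681 array([ 26.70652819,  48.74700752, -11.89074078, 105.14490948,
        19.30461373,  28.12125241,  56.29734265]) [-0.00919529  0.61439342  0.06360526] [-3.14867665 -0.19726088  6.42395149]
-0.03 [[273.0, 168.0], [312.0, 215.0]]
-0.01 [[297.0, 149.0], [335.0, 198.0]]
0.005 [[315.0, 135.0], [353.0, 184.0]]
0.035 [[354.0, 103.0], [391.0, 157.0]]
```

View pics/w6.png

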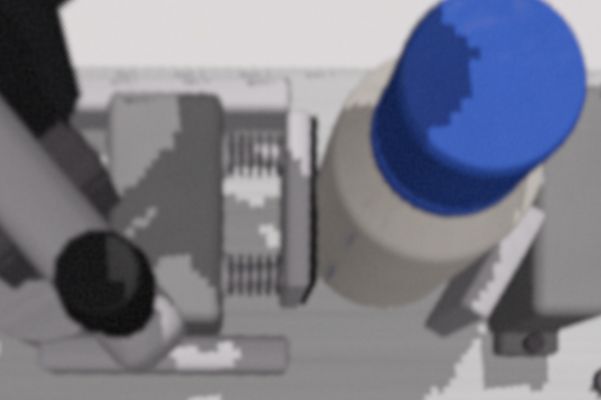

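Rectified view at 4 px/mm: jaw front at x≈222 and pad back at x≈287, so a gap of about 16 mm, meaning the pad is still free. The pad front (316) is just touching the bottle, which is not yet in the vee. I'll measure the gap numerically from here on.

```bash
cat >> h.py <<'E'
yaw=np.radians(4.8);RP=np.array([[np.cos(yaw),-np.sin(yaw)],[np.sin(yaw),np.cos(yaw)]]);OP=np.array([.5182,-.1757])
def prof(f,x,z,y0,y1,step=.0005):
    ys=np.arange(y0,y1,step); P=np.c_[np.c_[np.full(ys.size,x),ys]@RP.T+OP,np.full(ys.size,z)]
    uv=proj(f,P).astype(np.float32)
    return ys,cv2.remap(cv2.cvtColor(f["image"],cv2.COLOR_BGR2GRAY),uv[None,:,0],uv[None,:,1],cv2.INTER_LINEAR)[0]
def cap(f):
    im=f["image"].astype(int); m=((im[...,0]>im[...,2]+50)*255).astype(np.uint8)
    n,l,st,c=cv2.connectedComponentsWithStats(m); i=1+np.argmax(st[1:,4])
    return (onplane(f,[c[i]],.100)[0][:2]-OP)@RP, st[i]
E
python3 - <<'E'
from h import *
f=np.load("/tmp/w6.npy",allow_pickle=True).item()
print(cap(f), cap(np.load("/tmp/w4.npy",allow_pickle=True).item()))
for x in(-.016,-.008,0,.008,.016): 
  print(x,"jaw -22..-8",prof(f,x,.041,-.022,-.008)[1].tolist()); print("   pad -4..14",prof(f,x,.047,-.004,.014)[1].tolist())
E
```

```text
(array([-0.00164534,  0.03151454]), array([ 365,  111,   88,   70, 4901], dtype=int32)) (array([0.00024962, 0.02938837]), array([ 246,  100,   36,   37, 1006], dtype=int32))
-0.016 jaw -22..-8 [109, 98, 94, 92, 93, 92, 91, 91, 90, 89, 87, 85, 83, 87, 96, 110, 115, 111, 97, 83, 86, 94, 95, 87, 79, 84, 92, 93]
   pad -4..14 [109, 97, 90, 99, 111, 103, 85, 67, 69, 78, 91, 104, 116, 123, 126, 128, 129, 128, 128, 127, 121, 105, 78, 47, 39, 50, 73, 89, 98, 100, 100, 97, 98, 98, 98, 99]
-0.008 jaw -22..-8 [93, 94, 93, 93, 93, 92, 92, 92, 92, 91, 88, 86, 83, 80, 84, 99, 118, 131, 135, 138, 138, 138, 138, 138, 138, 138, 137, 137]
   pad -4..14 [186, 188, 189, 184, 175, 157, 140, 119, 100, 88, 90, 103, 114, 122, 127, 128, 129, 129, 129, 127, 123, 107, 83, 53, 40, 50, 74, 91, 100, 101, 101, 101, 102, 102, 101, 101]
0 jaw -22..-8 [92, 92, 91, 92, 92, 92, 92, 92, 92, 91, 89, 87, 84, 81, 85, 97, 113, 127, 134, 136, 137, 138, 143, 145, 143, 143, 143, 148]
   pad -4..14 [183, 179, 179, 179, 178, 173, 164, 146, 118, 97, 90, 101, 113, 121, 126, 129, 129, 129, 129, 127, 124, 110, 86, 57, 50, 63, 85, 97, 103, 103, 102, 100, 101, 100, 101, 102]
0.008 jaw -22..-8 [91, 91, 91, 91, 91, 90, 91, 90, 91, 89, 88, 86, 85, 83, 85, 96, 106, 111, 108, 105, 121, 144, 154, 150, 139, 142, 161, 163]
   pad -4..14 [107, 99, 92, 98, 111, 114, 104, 93, 92, 94, 96, 102, 112, 122, 129, 134, 139, 151, 170, 182, 183, 166, 134, 93, 74, 94, 123, 139, 127, 109, 99, 99, 102, 107, 114, 120]
0.016 jaw -22..-8 [91, 91, 92, 92, 92, 91, 90, 90, 90, 90, 89, 87, 85, 85, 91, 101, 111, 115, 107, 98, 96, 104, 110, 104, 96, 94, 101, 107]
   pad -4..14 [109, 108, 107, 107, 108, 107, 107, 106, 103, 102, 117, 141, 169, 188, 201, 204, 203, 201, 198, 194, 186, 169, 137, 101, 75, 102, 143, 175, 189, 196, 194, 190, 175, 152, 130, 116]
```

{"api": "jog_arm", "payload": {"commands": [[[0,0,0,-4],[0,0,0,-8],[0,0,0,-12],[0,0,0,-16],[0,0,0,-20],[0,0,0,-24],[0,0,0,-24],[0,0,0,-24]]]}}

```text
time: 13.2
ee_pos: [0.5235, -0.2376, 0.1009]
tcp_rot: [[-0.51, 0.86, -0.0], [0.86, 0.51, -0.001], [-0.0, -0.001, -1.0]]
ft_force: [-2.3, -0.1, 5.8]
gripper_width: 0.0138
gripper_force: 30.0
```

```bash
cat > m.py <<'E'
from h import *
import sys
f=cam("wrist"); s=r.read_state(); print(s["time"],s["ee_pos"],np.degrees(np.arctan2(s["tcp_rot"][1][1],s["tcp_rot"][0][1])),s["wrist_torque"],s["ft_force"])
np.save(f"/tmp/{sys.argv[1]}.npy",f,allow_pickle=True); print(cap(f)[0])
for x in(-.008,0,.008): 
  print(x,"jaw -22..2",prof(f,x,.041,-.022,.002)[1].tolist()); print("   pad -4..22",prof(f,x,.047,-.004,.022)[1].tolist())
E
python3 m.py w7
```

```text
13.25 [ 0.52345574 -0.23754419  0.10095031] 30.6976891316358 [-0.03650077  0.54850128  0.12007005] [-2.82407328  0.20957783  6.91219031]
[5.58523898e-05 3.31139722e-02]
-0.008 jaw -22..2 [138, 132, 124, 116, 111, 106, 101, 98, 96, 95, 94, 93, 93, 93, 93, 94, 92, 92, 92, 91, 90, 88, 85, 81, 75, 69, 65, 64, 76, 97, 119, 132, 138, 140, 140, 141, 140, 140, 141, 141, 141, 141, 141, 141, 141, 140, 139, 140]
   pad -4..22 [140, 140, 140, 141, 140, 141, 141, 141, 141, 141, 140, 138, 144, 158, 174, 186, 193, 197, 197, 198, 196, 191, 179, 157, 120, 76, 52, 53, 74, 89, 98, 100, 98, 97, 99, 106, 118, 132, 146, 157, 163, 164, 155, 143, 139, 137, 136, 137, 138, 139, 140, 140]
0 jaw -22..2 [95, 94, 93, 94, 95, 94, 94, 94, 93, 93, 92, 92, 93, 92, 92, 92, 93, 93, 93, 92, 90, 89, 87, 82, 77, 71, 66, 66, 76, 93, 115, 129, 136, 137, 137, 137, 138, 138, 138, 138, 138, 137, 138, 137, 137, 138, 136, 133]
   pad -4..22 [135, 135, 135, 135, 135, 136, 136, 136, 135, 136, 135, 132, 125, 124, 134, 157, 180, 194, 198, 199, 197, 193, 184, 161, 126, 82, 64, 76, 98, 118, 135, 151, 163, 168, 170, 171, 170, 171, 171, 171, 170, 170, 171, 172, 171, 169, 159, 134, 98, 69, 51, 45]
0.008 jaw -22..2 [91, 90, 90, 91, 90, 91, 91, 91, 91, 91, 90, 91, 91, 91, 91, 92, 92, 92, 92, 91, 90, 88, 85, 81, 77, 75, 79, 87, 96, 110, 132, 152, 166, 177, 184, 189, 188, 182, 179, 184, 187, 186, 184, 184, 190, 188, 179, 164]
   pad -4..22 [149, 141, 128, 132, 152, 150, 139, 128, 148, 159, 152, 124, 102, 100, 113, 122, 127, 130, 136, 141, 145, 154, 158, 153, 127, 89, 69, 90, 121, 147, 163, 170, 172, 173, 172, 172, 172, 173, 174, 174, 175, 174, 167, 149, 117, 77, 49, 38, 35, 38, 45, 53]
```

```bash
python3 - <<'E'
from h import *
o=[]
for n in("w4","w6","w7"):
  f=np.load(f"/tmp/{n}.npy",allow_pickle=True).item()
  xs,ys=np.meshgrid(np.arange(-.032,.032,.0002),np.arange(-.06,.065,.0002)); o2=[]
  P=np.c_[(np.c_[xs.ravel(),ys.ravel()]@RP.T)+OP,np.full(xs.size,.044)]
  uv=proj(f,P).reshape(xs.shape+(2,)).astype(np.float32)
  o.append(cv2.rotate(cv2.remap(f["image"],uv[...,0],uv[...,1],cv2.INTER_CUBIC),cv2.ROTATE_90_COUNTERCLOCKWISE)[60:260])
i=np.vstack(o)
for k in range(0,625,50): cv2.line(i,(k,0),(k,8),(0,0,255),1)
cv2.imwrite("pics/cmp.png",i); print(i.shape)
E
```

```text
(600, 625, 3)
```

View pics/cmp.png

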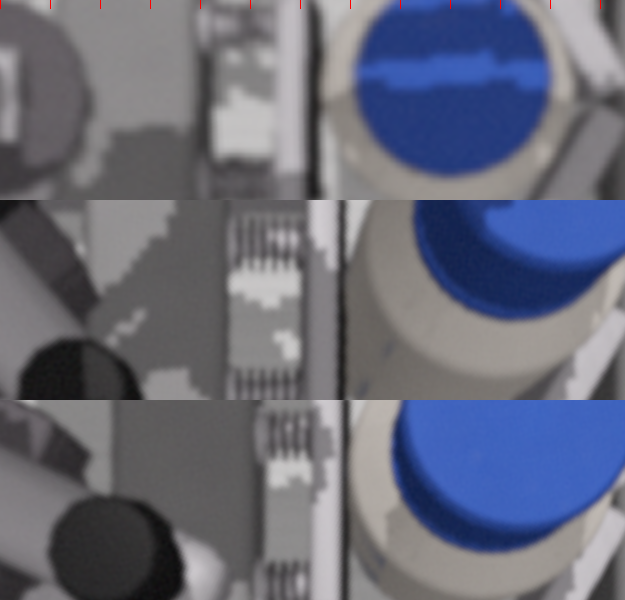

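The stack at 5 px/mm shows the jaw edge going 197→226→250, the pad front 305→338→341, and the bottle now against the vee. So the pad is compressed about 2–3.5 mm; add 5° (about 1.1 mm).

{"api": "jog_arm", "payload": {"commands": [[[0,0,0,-2],[0,0,0,-4],[0,0,0,-5],[0,0,0,-5],[0,0,0,-5]]]}}

```text
time: 13.67
ee_pos: [0.5235, -0.2376, 0.1009]
tcp_rot: [[-0.434, 0.901, -0.0], [0.901, 0.434, -0.001], [-0.0, -0.001, -1.0]]
ft_force: [-2.4, 0.2, 6.3]
gripper_width: 0.0139
gripper_force: 30.1
```

```bash
python3 m.py w8
```

```text
13.7167 [ 0.52347836 -0.23755989  0.10093181] 25.73845322825712 [-0.03009604  0.56236337  0.18289169] [-1.83178825  0.07626873  5.72839957]
[0.00042167 0.03336929]
-0.008 jaw -22..2 [177, 180, 180, 179, 177, 175, 171, 166, 161, 154, 145, 135, 122, 111, 101, 95, 93, 92, 93, 92, 91, 91, 90, 88, 85, 80, 74, 67, 64, 66, 73, 95, 117, 132, 138, 140, 141, 140, 140, 140, 140, 140, 142, 147, 164, 180, 188, 182]
   pad -4..22 [141, 141, 141, 140, 141, 140, 141, 143, 152, 171, 184, 188, 178, 171, 174, 183, 191, 194, 196, 196, 195, 192, 182, 163, 125, 82, 48, 38, 52, 70, 85, 92, 96, 103, 115, 131, 145, 157, 164, 167, 164, 151, 140, 134, 134, 135, 135, 136, 136, 138, 138, 138]
0 jaw -22..2 [94, 94, 95, 95, 94, 93, 94, 94, 95, 94, 94, 93, 93, 93, 93, 93, 93, 93, 93, 93, 93, 92, 90, 89, 86, 82, 76, 70, 66, 65, 77, 95, 117, 130, 136, 138, 138, 139, 139, 138, 138, 138, 137, 139, 138, 137, 136, 139]
   pad -4..22 [138, 138, 138, 138, 138, 138, 138, 138, 138, 138, 137, 137, 141, 152, 171, 185, 193, 197, 198, 198, 197, 194, 183, 162, 131, 86, 70, 84, 115, 139, 155, 165, 169, 170, 169, 169, 170, 171, 171, 171, 171, 171, 171, 170, 160, 138, 100, 67, 47, 38, 37, 35]
0.008 jaw -22..2 [91, 91, 91, 92, 93, 91, 90, 90, 90, 90, 90, 91, 91, 92, 92, 92, 91, 91, 92, 91, 91, 91, 90, 88, 85, 81, 76, 73, 75, 80, 92, 111, 134, 150, 164, 171, 180, 186, 187, 188, 190, 188, 184, 185, 190, 192, 188, 180]
   pad -4..22 [155, 158, 148, 142, 153, 163, 155, 141, 146, 162, 169, 158, 143, 147, 167, 186, 194, 198, 199, 199, 198, 194, 187, 169, 133, 97, 79, 112, 141, 159, 169, 172, 173, 174, 174, 174, 174, 174, 175, 175, 173, 164, 143, 104, 66, 46, 46, 55, 64, 75, 86, 95]
```

{"api": "jog_arm", "payload": {"commands": [[[0,0,0.0005,4],[0,0,0.0005,7],[0,0,0.0005,7],[0,0,0.006,7],[0,0,0.012,7],[0,0,0.02,7],[0,0,0.03,7],[0,0,0.055,7],[0,0,0.09,7],[0,0,0.1,7]]]}}

```text
time: 14.55
ee_pos: [0.5261, -0.2381, 0.2053]
tcp_rot: [[-0.54, 0.842, 0.007], [0.842, 0.54, -0.002], [-0.006, 0.005, -1.0]]
ft_force: [1.0, -0.8, -1.0]
gripper_width: 0.0134
gripper_force: 30.0
```

```bash
python3 m.py w9 | head -3
```

```text
14.6 [ 0.52653313 -0.23828669  0.2055174 ] 32.65161442649761 [-0.03501863 -0.0469365  -0.04935667] [ 1.1134583   0.48572375 -1.5173331 ]
[0.00048981 0.03322522]
-0.008 jaw -22..2 [144, 144, 145, 145, 145, 146, 146, 146, 145, 145, 146, 146, 146, 147, 147, 147, 146, 145, 145, 144, 142, 140, 136, 128, 119, 112, 107, 113, 133, 154, 173, 190, 196, 199, 201, 200, 200, 201, 201, 201, 201, 201, 201, 201, 200, 198, 193, 187]
```

{"api": "jog_arm", "payload": {"commands": [[[-0.01,0.035,0,0],[-0.02,0.072,0,0],[-0.03,0.108,0,0],[-0.04,0.145,0,0],[-0.05,0.18,0,0],[-0.06,0.215,0,0],[-0.068,0.245,0,0],[-0.073,0.262,-0.01,0],[-0.073,0.268,-0.04,0],[-0.073,0.268,-0.07,0]]]}}

```text
time: 15.43
ee_pos: [0.4515, 0.0336, 0.1302]
tcp_rot: [[-0.544, 0.839, 0.004], [0.839, 0.544, 0.002], [-0.0, 0.004, -1.0]]
ft_force: [0.4, -0.2, -2.0]
gripper_width: 0.0136
gripper_force: 30.0
```

{"api": "jog_arm", "payload": {"commands": [[[0,0,-0.03,0],[0,0,-0.055,0],[0,0,-0.068,0],[0,0,-0.072,0],[0,0,-0.072,0],[0,0,-0.072,0]]]}}

```text
time: 15.93
ee_pos: [0.451, 0.0306, 0.0585]
tcp_rot: [[-0.54, 0.842, 0.0], [0.842, 0.54, 0.0], [-0.0, 0.0, -1.0]]
ft_force: [0.3, -0.1, -1.1]
gripper_width: 0.0137
gripper_force: 30.0
```

{"api": "jog_arm", "payload": {"commands": [[[0,0,-0.002,0],[0,0,-0.004,0],[0,0,-0.005,0],[0,0,-0.006,0],[0,0,-0.006,0]]]}}

```text
time: 16.35
ee_pos: [0.4511, 0.0305, 0.0528]
tcp_rot: [[-0.54, 0.842, 0.001], [0.842, 0.54, 0.0], [-0.001, 0.001, -1.0]]
ft_force: [-0.5, 0.3, 3.3]
gripper_width: 0.0136
gripper_force: 30.0
```

Down on the worktop. Release and rise.

{"api": "jog_arm", "payload": {"commands": [[[0,0,0,0],[0,0,0,0],[0,0,0,0],[0,0,0,0],[0,0,0,0],[0,0,0.01,0],[0,0,0.04,0],[0,0,0.08,0],[0,0,0.12,0],[0,0,0.15,0]]], "hand": 0.05}}

```text
time: 17.18
ee_pos: [0.4507, 0.0305, 0.2055]
tcp_rot: [[-0.54, 0.842, 0.002], [0.842, 0.54, 0.0], [-0.001, 0.002, -1.0]]
ft_force: [-0.3, 0.4, -0.0]
gripper_width: 0.0504
gripper_force: 0.0
```

{"api": "jog_arm", "payload": {"commands": [[[0.04,-0.02,0,0],[0.06,-0.05,0,0],[0.06,-0.05,0,0],[0.06,-0.05,0,0],[0.06,-0.05,0,0]]]}}

```text
time: 17.6
ee_pos: [0.5099, -0.0194, 0.2024]
tcp_rot: [[-0.539, 0.842, -0.001], [0.842, 0.539, 0.0], [0.001, -0.001, -1.0]]
ft_force: [-0.0, 0.1, 0.1]
gripper_width: 0.05
gripper_force: 0.0
```

```bash
python3 - <<'E'
from h import *
f=cam("wrist"); print(r.read_state()["ee_pos"],"cap",cap(f)[0])
g=cv2.cvtColor(f["image"],cv2.COLOR_BGR2GRAY)
# crank check: knob (black) where an upright crank would show it
s=np.array([.451,.0305]); a=np.radians(122.6); d=np.array([np.cos(a),np.sin(a)])
for n,P in(("knob",np.r_[s+.052*d,.082]),("bar",np.r_[s+.02*d,.062]),("tail",np.r_[s-.014*d,.062])):
  u,v=proj(f,P)[0].astype(int); print(n,u,v,g[v-3:v+4,u-3:u+4].mean())
k=(g<35).astype(np.uint8)*255; n,l,st,c=cv2.connectedComponentsWithStats(k)
u,v=proj(f,np.r_[s+.052*d,.082])[0]
for i in range(1,n):
  if 30<st[i,4]<2000 and np.hypot(c[i][0]-u,c[i][1]-v)<40: print("dark",c[i],st[i,4],(onplane(f,[c[i]],.082)[0][:2]-s)@d,np.cross(d,onplane(f,[c[i]],.082)[0][:2]-s))
E
```

```text
[ 0.50960091 -0.01867679  0.20225016] cap [0.00690427 0.05375058]
knob 229 43 60.3469387755102
bar 232 86 191.22448979591837
tail 233 124 127.18367346938776
```

{"api": "jog_arm", "payload": {"commands": [[[0.01,-0.013,0.01,7],[0.02,-0.025,0.023,14],[0.03,-0.04,0.023,21],[0.04,-0.055,0.023,28],[0.05,-0.07,0.023,35],[0.055,-0.085,0.023,42],[0.06,-0.1,0.023,49],[0.067,-0.115,0.023,56],[0.067,-0.127,0.023,62],[0.067,-0.127,0.023,62]]]}}

```text
time: 18.48
ee_pos: [0.5769, -0.1486, 0.2245]
tcp_rot: [[-0.997, -0.082, -0.002], [-0.082, 0.997, -0.001], [0.002, -0.001, -1.0]]
ft_force: [-0.6, -1.1, -0.3]
gripper_width: 0.05
gripper_force: 0.0
```

{"api": "jog_arm", "payload": {"commands": [[[0,0,0,0],[0,0,0,0],[0,0,0,0]]]}}

```text
time: 18.73
ee_pos: [0.5776, -0.1443, 0.2254]
tcp_rot: [[-0.997, -0.083, -0.0], [-0.083, 0.997, 0.001], [0.0, 0.001, -1.0]]
ft_force: [0.7, -0.2, -0.2]
gripper_width: 0.0499
gripper_force: 0.0
```

```bash
python3 - <<'E'
from h import *
f=cam("wrist"); f0=np.load("/tmp/w4.npy",allow_pickle=True).item()
print(r.read_state()["ee_pos"],"cap",cap(f),"before",cap(f0))
for n,q in(("before",f0),("now",f)):
  print(n,"jaw -24..0",prof(q,0,.041,-.024,.0,.001)[1].tolist(),"pad -6..12",prof(q,0,.047,-.006,.012,.001)[1].tolist())
g=cv2.cvtColor(f["image"],cv2.COLOR_BGR2GRAY); t=cam("top"); gt=cv2.cvtColor(t["image"],cv2.COLOR_BGR2GRAY); s=np.array([.451,.0305]); a=np.radians(122.6); d=np.array([np.cos(a),np.sin(a)])
for n,k,z in(("knob",.052,.082),("bar",.02,.062),("tail",-.014,.062),("off",-.03,.062)):
  for F,G in((f,g),(t,gt)):
    u,v=proj(F,np.r_[s+k*d,z])[0].round().astype(int); print(n,u,v,G[v-1:v+2,u-1:u+2].mean() if 0<v<383 and 0<u<511 else None)
E
```

```text
[ 0.57766987 -0.14456488  0.22540156] cap (array([ 0.14667195, -0.19358043]), array([  30,  248,   47,   41, 1181], dtype=int32)) before (array([0.00024962, 0.02938837]), array([ 246,  100,   36,   37, 1006], dtype=int32))
before jaw -24..0 [136, 127, 112, 90, 70, 67, 87, 113, 133, 154, 177, 187, 186, 183, 179, 171, 162, 157, 160, 169, 181, 187, 186, 176] pad -6..12 [152, 160, 173, 184, 187, 182, 164, 126, 76, 45, 80, 122, 141, 141, 136, 131, 121, 101]
now jaw -24..0 [146, 145, 144, 144, 144, 145, 144, 143, 143, 144, 143, 142, 139, 129, 112, 90, 77, 92, 124, 152, 170, 187, 194, 190] pad -6..12 [101, 131, 154, 173, 187, 190, 179, 159, 149, 166, 184, 191, 190, 178, 153, 139, 142, 145]
knob 516 39 None
knob 229 188 48.111111111111114
bar 466 60 186.66666666666666
bar 238 184 162.11111111111111
tail 433 77 187.55555555555554
tail 248 178 156.77777777777777
off 417 85 97.11111111111111
off 252 175 199.88888888888889
```

```bash
python3 - <<'E'
from h import *
f=cam("wrist"); f["image"]=f["image"].copy(); f["image"][:,:180]=0; f["image"][:, 330:]=0; f["image"][170:]=0
print("cap",cap(f)); 
q=np.load("/tmp/w4.npy",allow_pickle=True).item()
for n,F in(("before",q),("now",f)):
  for x in(-.017,.017): print(n,x,"pad -6..16",prof(F,x,.047,-.006,.016,.001)[1].tolist())
E
```

```text
cap (array([0.00063891, 0.03307905]), array([ 249,  107,   36,   36, 1001], dtype=int32))
before -0.017 pad -6..16 [99, 104, 115, 123, 126, 124, 112, 84, 47, 43, 87, 142, 171, 170, 152, 139, 135, 134, 132, 132, 133, 136]
before 0.017 pad -6..16 [128, 138, 162, 180, 188, 187, 173, 139, 94, 78, 111, 158, 184, 192, 191, 186, 181, 177, 175, 172, 164, 147]
now -0.017 pad -6..16 [102, 95, 91, 91, 94, 109, 132, 142, 132, 124, 127, 129, 127, 113, 83, 49, 44, 82, 117, 134, 139, 140]
now 0.017 pad -6..16 [139, 124, 120, 120, 117, 118, 124, 134, 141, 163, 184, 192, 192, 180, 147, 103, 91, 128, 166, 181, 182, 179]
```

Seen from the same camera pose, the jaw has moved 11.2 mm and the pad 7.0 mm, so the pad is compressed about 4.2 mm. The bottle is in the vee and the crank is standing.

```bash
python3 -c "
from plant import r
print(r.hand_in())"
```

```text
the job is handed in; nothing more can be done
None
```

The job is handed in, with no verdict shown: the bottle is clamped in the vee with the pad pushed back about 4.2 mm by camera measurement, and the crank stands upright on the open worktop at about (0.45, 0.03).

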